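Scan the tip box and hold its lid open

ROBOT

A 6-joint arm with a two-finger parallel gripper is mounted at the origin on a cart in front of the work surface, level with it; the furniture and walls round the work are solid. World frame = base frame: x ahead of the robot, y to its left, z up, the work surface at z = 0. Lengths are in m, angles in rad, forces in N, time in s.
With the tool pointing down it reaches from about 0.25 to 0.775 m from the base axis. Payload 4 kg.
Tool frame: the origin (TCP) lies midway between the tips of the shut fingers; the grasp point (between the pads) lies 19 mm behind it; z points along the fingers, y is the line along which they close (so a half turn about z gives the same grasp; the last joint's range is limited). The gripper opens to 94 mm and grips with 3 to 60 N. Pads are 16 mm wide; open, the fingers measure 119 mm over their backs; the gripper's body (75 mm by 177 mm) begins 78 mm behind the grasp point.
Start: joints at [1.049, 0.087, 1.371, -0, 1.684, -0.103], TCP at [0.224, 0.502, 0.206] pointing down, gripper open.
Joint ranges: [-3.1, 3.1], [-0.76, 2.03], [0.27, 2.55], [-1.08, 4.22], [0.17, 2.65], [-2.57, 2.57]. Speed limits (rad/s): [2.79, 2.79, 3.14, 3.14, 3.14, 3.14].

INTERFACE

Orientations are given as [roll, pitch, yaw] about the fixed x, y, z axes, in that order (R = Rz(yaw) Ry(pitch) Rx(roll)).
In Python, from bench import robot gives the robot as it stands.
- The arm moves only by the tool servo_tool, never from a script. Its argument "moves" is a list of rows, each a list of 5 numbers: the shift along the tool's x, y, z in units of 25 mm (1.0 is 25 mm), then the turn about the tool's z in units of 6 degrees (1.0 is 6 degrees), then the closure, from 0 (fully open) to 1 (shut). In form: [[dx, dy, dz, yaw, gripper], ...]. A call has 1 to 10 rows; each row is the pose to reach, as a shift and turn from the pose commanded when the call began, along the tool's axes at that moment; what a row does not reach only later rows make up. A row lasts 1/12 s, in which the tool goes at most 41.7 mm and 7.16 degrees, less where a joint would pass 70% of its speed; a pose out of reach is approached as far as the arm can. A call with a gripper value outside its range is refused whole. The fingers move at their own pace and stop on an object; the grip force is fixed at half the most. Time passes only in rows, so rows that repeat a pose let the fingers close. It gives the time, the measured TCP pose, the force, the opening and the grip force at its end, in the units of the state.
- robot.get_obs(): the state, without advancing time (a new reading comes with each control period).
- robot.snapshot(name): name is "scene" or "top"; returns a dict with "image" (384x512x3 uint8, blue, green, red), "fx", "fy", "cx", "cy" (pixels), "eye" and "orientation" of the camera in the world. Camera axes: x right, y down, z forward; pixel columns grow to the right and rows downward; lengths in m; the calibration is good to about 2 mm. A picture is of the moment at which its call begins. There is no depth.
- robot.close_job(): hands the job in; it is judged then, once.
The state is a dict: "time": time; "joint_positions": joint angles; "qvel": joint speeds; "joint_torque": joint torques, N m; "tool_pos": TCP position; "ee_rot": TCP orientation; "wrist_force": force on the tool from outside, world axes, zero at the start; "wrist_torque": the same for the moment, N m; "width": finger opening in m; "finger_force": force on a finger pad.
Only numpy, scipy, OpenCV 4.12 (cv2) and the standard library are available. Lean on these libraries where they do the work, as an engineer would, in place of code of your own. Each camera call takes 0.05 s, during which the arm holds its last target. There are 200 camera calls.

TASK

Book out the navy tip box: take the yellow wand scanner from its stand, hold it upright and still with its red nose about 5 cm above the middle of the barcode label on the closed lid for about two seconds, and stand it back in its stand. Then lift the lid by its red bow handle to 60 degrees from closed and keep it there for a colleague to take tips: the program finishes while the fingers are still holding the handle, as the lid would fall shut. Leave the other things on the bench where they are.

Things in the scene. Friction and masses are not known exactly. Their poses are not given: they have to be found in the camera images.
- scanner: Wand barcode scanner: upright yellow rod, 28 mm across, 135 mm long, black band at half height, red nose (25 mm across, lowest 10 mm) that reads straight down. Stands nose down, loose, in the stand: nose 12 mm above the bench, upper 77 mm above the cup's rim. Origin: centre of the nose's end face; z up along the rod. About 0.12 kg.
- stand: Grey stand of the scanner, fixed: round foot 92 mm across, in its middle an upright cup 39 mm across outside, flaring to 51 mm at the rim, which is 70 mm above the bench. Bore 33 mm across, funnelled over its top 12 mm; its floor is 12 mm above the bench. Origin: centre of the foot's underside, on the cup's axis; z up.
- tipbox: Pipette-tip box, dark navy with a lighter grey-blue lid, 92 (x) x 126 (y) x 78 mm tall, fixed to the bench in a low aluminium frame (116 x 150 mm, 10 mm high). Origin: centre of the underside; x points from the front (handle side) to the back (hinge side), z up.
- tipbox_lid (a joint): Lid angle about its hinge, rad: 0 closed, grows as the lid's front is lifted, 1.047 is 60 degrees, stop at 1.83. No stay and next to no friction: let go at 60 degrees, the lid falls shut.
- lid_hinge (a point): Point on the hinge line of the lid, at its middle: 44 mm behind the box's origin (+x of the box) and 59 mm above the bench. The hinge line runs along the box's y.
- lid_handle: Red bow handle on the lid's front: round bar 10 mm thick along the box's y, 40 mm out from the lid's front face, on two arms 84 mm apart (74 mm clear). Origin: middle of the bar; closed, it is 68 mm above the bench, 127 mm in front of and 9 mm above the hinge line. Axes: the box's, turned with the lid. Lid and handle about 0.1 kg; a pinched bar can turn between the fingers.
- label (a point): Centre of the white barcode label (36 x 52 mm, black bars) on top of the lid, 78.5 mm above the bench with the lid closed, 26 mm to the left of the box's middle (+y of the box), 2 mm in front of it; z is the outward normal of the label.
- tube_rack: blue tube rack with 24 places and coloured tube caps, 62 x 150 x 62 mm. A loose bystander, to be left where it stands. Origin: centre of its underside.
- jar: small white jar with a green cap, 41 mm wide, 46 mm tall. A loose bystander, to be left where it stands. Origin: centre of its underside.
- vial: white vial with a pale blue cap, 24 mm wide, 50 mm tall. A loose bystander, to be left where it stands. Origin: centre of its underside.
- timer: white wedge-shaped countdown timer, 41 x 62 x 65 mm. A loose bystander, to be left where it stands. Origin: centre of its underside.

How it is judged:
On the way, in this order (a step that is already met when the one before it is completed fails the run):
1. the held scanner is upright and still over the label of the closed lid, nose 2 to 8 cm above it, for 1.5 seconds (horizontal distance between scanner and label below 0.015 m and z of scanner in the frame of label between 0.02 and 0.08 m and angle between scanner's own z axis and vertical below 0.2 rad and linear speed of scanner below 0.03 m/s and contact force between the fingers and scanner above 0.5 N and value of joint tipbox_lid below 0.15 rad), for 1.5 s.
2. the scanner stands in its stand, let go (horizontal distance between scanner and stand below 0.01 m and z of scanner in the frame of stand below 0.018 m and angle between scanner's own z axis and vertical below 0.17 rad and contact force between the fingers and scanner below 0.05 N), for 0.2 s.
3. the lid is held still by its handle at about 60 degrees (value of joint tipbox_lid between 0.925 and 1.17 rad and velocity of joint tipbox_lid between -0.08 and 0.08 rad/s and contact force between the fingers and lid_handle above 0.1 N), for 0.5 s.
At the end, for the whole second after the job is handed in: The fingers touch the handle (over 0.1 N) and hold the lid still at 60 degrees, give or take 7; the scanner stands released and upright in its stand, its nose at the bottom of the cup (all of step 2 and all of step 3); the arm keeps its last pose, push and grip.
It fails at once if the tube rack is shifted by more than 3 cm (distance of tube_rack from where it was at the start of the episode above 0.03 m).
It fails at once if the jar is shifted by more than 3 cm (distance of jar from where it was at the start of the episode above 0.03 m).
It fails at once if the vial is shifted by more than 3 cm (distance of vial from where it was at the start of the episode above 0.03 m).
It fails at once if the timer is shifted by more than 3 cm (distance of timer from where it was at the start of the episode above 0.03 m).
It also fails if it takes over 61 s, if anything falls off the work surface, if the arm or the gripper's body presses on something with over 40 N, if the wrist force passes 120 N, or if a joint passes its speed limit or range.

## Working session

There is one attempt and no reset: what is moved stays moved. The work goes in short steps, Python scripts to look and compute and a tool call to move; the robot and the scene stay as the last step left them, time stands still between calls to the robot, and variables do not carry over. Pictures are saved under pics/ and viewed, at most 10 in all, crops included, and the job is handed in when it is done.

Besides the shell and the picture viewer there is one more tool, called after ">>>" as name([rows], argument=value, ...), one row to a line, values as JSON. servo_tool: Moves the arm, as the interface text tells. Its arguments: {"type":"object","properties":{"moves":{"type":"array"}},"required":["moves"]}

```bash
mkdir -p pics; ls
python3 - <<'E'
from bench import robot
import cv2,numpy as np
o=robot.get_obs();print(o)
for n in("scene","top"):
    s=robot.snapshot(n);cv2.imwrite(f"pics/{n}0.png",s["image"]);print(n,s["fx"],s["fy"],s["cx"],s["cy"],s["eye"],s["orientation"])
E
```

```text
pics
{'time': 0.0, 'joint_positions': array([ 1.04891083e+00,  8.79246196e-02,  1.37224420e+00, -1.69108676e-05,
        1.68358696e+00, -1.03088609e-01]), 'qvel': array([ 0.00049096,  0.00123392,  0.00176553, -0.00173607,  0.00052265,
        0.00068186]), 'joint_torque': array([ 7.22660188e-04, -3.40172768e+01, -3.02428401e+01,  7.16681150e-02,
        3.29124928e-02, -1.72315367e-04]), 'tool_pos': array([0.22339387, 0.5019903 , 0.20432588]), 'ee_rot': array([-3.13943929e+00, -2.05879739e-04,  2.72279366e+00]), 'wrist_force': array([-0.80503257,  0.0843892 , -0.10230179]), 'wrist_torque': array([ 0.04195049,  0.03812584, -0.01564356]), 'finger_force': 0.0, 'width': 0.0941979749126978}
scene 398.17525147177554 398.17525147177554 258.4097410027011 188.12021735097684 [ 0.14759323 -0.68444667  0.85669501] [-2.31148929  0.01794163 -0.6121682 ]
top 394.2214474540187 394.2214474540187 251.69264800598938 192.3631560753505 [0.53741429 0.00381641 1.15546068] [-3.08379411  0.01549877 -1.55499686]
```

View pics/scene0.png

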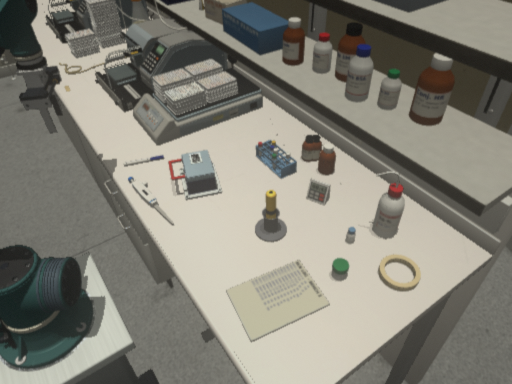

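View pics/top0.png

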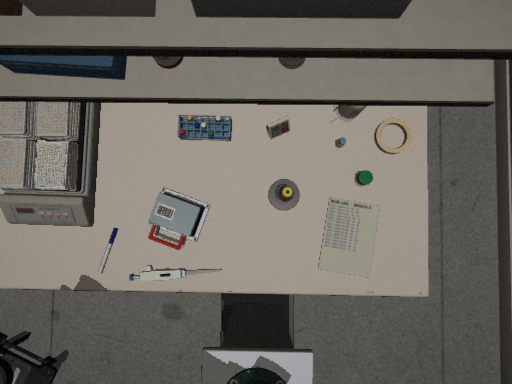

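The top view shows the stand with the scanner near (287,192), the box near (180,213) with its red handle near (167,239), the rack near (205,127), and the other things well away from these. In the scene view the scanner is at (270,205) and the box at (200,170).

```bash
cat > h.py <<'E'
import numpy as np,cv2
from scipy.spatial.transform import Rotation as Ro
def ray(s,uv):
    d=Ro.from_euler('xyz',s["orientation"]).as_matrix()@np.array([(uv[0]-s["cx"])/s["fx"],(uv[1]-s["cy"])/s["fy"],1.])
    return np.array(s["eye"]),d
def onz(s,uv,z):
    e,d=ray(s,uv);return e+d*(z-e[2])/d[2]
def proj(s,p):
    q=Ro.from_euler('xyz',s["orientation"]).as_matrix().T@(np.array(p)-s["eye"])
    return np.array([s["fx"]*q[0]/q[2]+s["cx"],s["fy"]*q[1]/q[2]+s["cy"]])
def blobs(s,lo,hi,roi,amin=15):
    x0,y0,x1,y1=roi
    m=np.zeros(s["image"].shape[:2],np.uint8)
    h=cv2.cvtColor(s["image"],cv2.COLOR_BGR2HSV)
    m[y0:y1,x0:x1]=cv2.inRange(h,lo,hi)[y0:y1,x0:x1]
    n,l,st,c=cv2.connectedComponentsWithStats(m)
    return [(st[i],c[i],cv2.minAreaRect(np.argwhere(l==i)[:,::-1].astype(np.float32))) for i in range(1,n) if st[i][4]>=amin]
E
python3 - <<'E'
from h import *
from bench import robot
t=robot.snapshot("top");s=robot.snapshot("scene")
for nm,im,roi in(("top",t,(130,170,320,270)),("scene",s,(150,130,340,250))):
    for k,lo,hi in(("yel",(18,120,80),(34,255,255)),("red",(0,130,70),(8,255,255)),("red2",(172,130,70),(180,255,255)),("lid",(95,25,60),(125,140,190))):
        for b in blobs(im,lo,hi,roi): print(nm,k,b[0],b[1].round(1),np.round(b[2][0],1),np.round(b[2][1],1),round(b[2][2],1))
a=cv2.resize(t["image"][175:260,135:315],None,fx=4,fy=4,interpolation=cv2.INTER_CUBIC)
b=cv2.resize(s["image"][140:250,155:305],None,fx=2.2,fy=2.2,interpolation=cv2.INTER_CUBIC)
c=np.zeros((a.shape[0]+b.shape[0],720,3),np.uint8);c[:340,:720]=a;c[340:,:b.shape[1]]=b
cv2.imwrite("pics/c1.png",c)
E
```

```text
top yel [282 187  11  10  83] [287.  191.6] [287.  191.5] [ 9. 10.] 90.0
top red [149 225  36  25 173] [165.  239.6] [165.9 236.9] [33.2 14.5] 20.8
scene yel [266 191  10   7  49] [270.5 194.1] [270.5 194. ] [6. 9.] 90.0
scene red [169 160  16  19  58] [173.6 169.8] [175.8 168.8] [17.9 12.4] 76.0
scene lid [256 141  40  37 552] [274.5 159.6] [273.5 157.2] [41.2 22.2] 39.8
scene lid [150 156  13   4  34] [156.2 157.4] [156.1 157.4] [ 2.7 12.2] 78.7
```

View pics/c1.png

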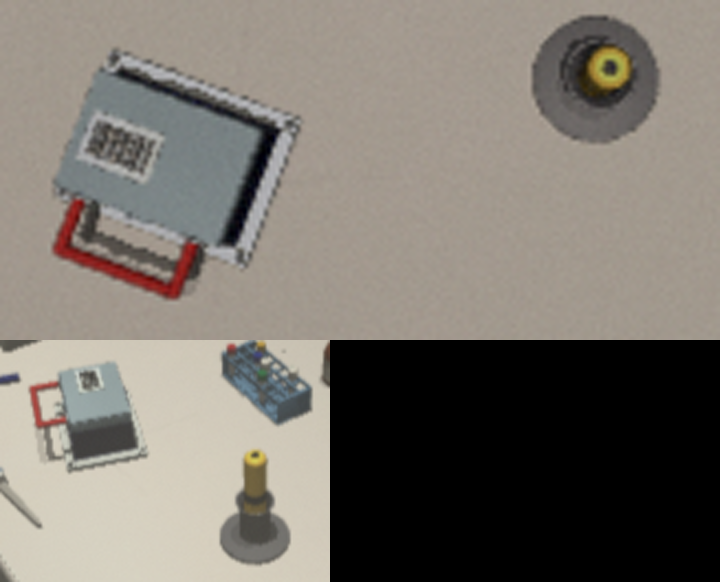

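Crop 1 (top crop origin (135,175), ×4): the label's corners are about (97,113), (164,130), (150,183) and (78,162), the bar runs from (62,250) to (175,293), the scanner's top is at (609,68) and the foot's centre at (596,79). Nothing obstructs the path between stand and box.

Run:
```python
from h import *
from bench import robot
t=robot.snapshot("top");s=robot.snapshot("scene")
f=lambda x,y:(135+(x+.5)/4-.5,175+(y+.5)/4-.5)
im=t["image"];hsv=cv2.cvtColor(im,cv2.COLOR_BGR2HSV)
P=lambda x,y,z:onz(t,f(x,y),z)[:2]
print("top of rod",P(609,68,.147),"blob",onz(t,(287,191.6),.147)[:2],"foot",P(596,79,.006))
lab=np.mean([P(97,113,.0785),P(164,130,.0785),P(150,183,.0785),P(78,162,.0785)],0);print("label",lab)
# grey-foot ellipse
m=cv2.inRange(hsv,(0,0,0),(180,255,125));m[:, :260]=0;m[:,315:]=0;m[:170]=0;m[215:]=0
c=max(cv2.findContours(m,0,cv2.CHAIN_APPROX_NONE)[0],key=cv2.contourArea);e=cv2.minEnclosingCircle(c);print(e,"foot",onz(t,e[0],.006)[:2])
# red mask: bar pixels
m=cv2.inRange(hsv,(0,120,60),(9,255,255))|cv2.inRange(hsv,(170,120,60),(180,255,255));m[:200]=0;m[260:]=0;m[:,:140]=0;m[:,200:]=0
p=np.argwhere(m>0)[:,::-1]
w=np.array([onz(t,q,.068)[:2] for q in p.astype(float)])
r=cv2.minAreaRect((w*1000).astype(np.float32));print("red rect",r,cv2.boxPoints(r).round(1).tolist())
# lid: blue-grey
m=cv2.inRange(hsv,(85,15,60),(125,160,200));m[:180]=0;m[260:]=0;m[:,:135]=0;m[:,215:]=0
c=max(cv2.findContours(m,0,cv2.CHAIN_APPROX_NONE)[0],key=cv2.contourArea)
w2=np.array([onz(t,q,.078)[:2] for q in c[:,0].astype(float)]);r=cv2.minAreaRect((w2*1000).astype(np.float32));print("lid rect",r,cv2.boxPoints(r).round(1).tolist())
# yellow top scene
for z in(.147,):print("scene rodtop",proj(s,[*P(609,68,.147),z]))
b=P(62,250,.068);c_=P(175,293,.068);print("bar ends",b,c_, np.arctan2(*(c_-b)[::-1]))
print("scene handle/label proj",proj(s,[*((b+c_)/2),.068]),proj(s,[*lab,.0785]))
```

```text
top of rod [ 0.59875385 -0.06964992] blob [ 0.59882269 -0.06996872] foot [ 0.59915517 -0.07054182]
label [0.54381146 0.25757276]
((283.45281982421875, 194.33963012695312), 15.99950885772705) foot [ 0.59925094 -0.07003913]
red rect ((473.6299743652344, 256.2747802734375), (92.96923065185547, 39.953392028808594), 70.3862075805664) [[439.20001220703125, 219.1999969482422], [476.79998779296875, 205.8000030517578], [508.1000061035156, 293.3999938964844], [470.3999938964844, 306.79998779296875]]
lid rect ((536.4609375, 232.15789794921875), (120.05750274658203, 87.54230499267578), 71.00210571289062) [[475.5, 189.60000610351562], [558.2999877929688, 161.10000610351562], [597.4000244140625, 274.70001220703125], [514.5999755859375, 303.20001220703125]]
scene rodtop [269.37378352 191.5568976 ]
bar ends [0.47232806 0.29967177] [0.44423002 0.22080043] -1.9130295497110685
scene handle/label proj [170.15373549 169.98018619] [194.47625123 157.64645607]
```

>>> servo_tool([
  [-1.2,-0.75,0,0.7,0],
  [-2.4,-1.5,0,1.4,0],
  [-3.6,-2.25,0,2.1,0],
  [-4.8,-3.0,0,2.8,0],
  [-6,-3.75,0,3.5,0],
  [-7.2,-4.5,0,4.2,0],
  [-8.4,-5.25,0,4.9,0],
  [-9.6,-6,0,5.6,0],
  [-10.8,-6.75,0,6.3,0],
  [-12,-7.5,0,7,0],
])

```text
time: 1.13
tool_pos: [0.4221, 0.2076, 0.2057]
ee_rot: [3.141, -0.0, 1.986]
wrist_force: [0.2, 0.3, 0.4]
width: 0.0939
finger_force: 0.0
```

>>> servo_tool([
  [-1.4,0.2,0,0.75,0],
  [-2.8,0.4,0,1.5,0],
  [-4.2,0.6,0,2.25,0],
  [-5.6,0.8,0,3.0,0],
  [-7,1.0,0,3.75,0],
  [-8.4,1.2,0,4.5,0],
  [-9.8,1.45,0,5.25,0],
  [-11.2,1.7,0,6,0],
  [-12.5,1.9,0,6.75,0],
  [-13.07,1.94,0,7.23,0],
])

```text
time: 1.97
tool_pos: [0.6002, -0.0733, 0.2044]
ee_rot: [3.142, 0.001, 1.226]
wrist_force: [0.0, 0.3, 0.1]
width: 0.0941
finger_force: 0.0
```

>>> servo_tool([
  [0,0,0,0,0],
  [0,0,0,0,0],
])

```text
time: 2.13
tool_pos: [0.5986, -0.0699, 0.2048]
ee_rot: [-3.14, -0.001, 1.232]
wrist_force: [0.7, 0.6, 0.2]
width: 0.0937
finger_force: 0.0
```

>>> servo_tool([
  [0,0,1,0,0],
  [0,0,2,0,0],
  [0,0,3,0,0],
  [0,0,3.8,0,0],
  [0,0,4.4,0,0],
  [0,0,4.5,0,0],
  [0,0,4.5,0,0.3],
  [0,0,4.5,0,0.5],
  [0,0,4.5,0,0.6],
  [0,0,4.5,0,0.62],
])

```text
time: 2.97
tool_pos: [0.5997, -0.0695, 0.095]
ee_rot: [3.138, -0.001, 1.233]
wrist_force: [-0.4, -0.9, -0.2]
width: 0.0707
finger_force: 0.0
```

>>> servo_tool([
  [0,0,0,0,0.68],
  [0,0,0,0,0.72],
  [0,0,0,0,0.8],
  [0,0,0,0,1],
  [0,0,0,0,1],
  [0,0,0,0,1],
])

```text
time: 3.47
tool_pos: [0.5987, -0.0696, 0.0929]
ee_rot: [-3.142, -0.0, 1.233]
wrist_force: [1.3, -0.5, -0.2]
width: 0.031
finger_force: 0.1
```

>>> servo_tool([
  [0,0,0,0,1],
  [0,0,0,0,1],
  [0,0,0,0,1],
  [0,0,0,0,1],
])

```text
time: 3.8
tool_pos: [0.5987, -0.0696, 0.093]
ee_rot: [-3.142, -0.0, 1.233]
wrist_force: [0.1, -0.9, -0.3]
width: 0.0277
finger_force: 30.0
```

>>> servo_tool([
  [0,0,-0.3,0,1],
  [0,0,-0.9,0,1],
  [0,0,-1.6,0,1],
  [0,0,-2.3,0,1],
  [0,0,-3,0,1],
  [0,0,-3.7,0,1],
  [0,0,-4.2,0,1],
  [0,0,-4.5,0,1],
  [0,0,-4.66,0,1],
  [0,0,-4.66,0,1],
])

```text
time: 4.63
tool_pos: [0.599, -0.0696, 0.2102]
ee_rot: [3.141, -0.0, 1.233]
wrist_force: [-0.0, -1.3, -0.9]
width: 0.0274
finger_force: 30.0
```

>>> servo_tool([
  [0.3,-0.17,0,0,1],
  [0.9,-0.5,0,0,1],
  [1.7,-0.95,0,0,1],
  [2.6,-1.45,0,0,1],
  [3.5,-1.95,0,0,1],
  [4.4,-2.45,0,0,1],
  [5.3,-2.95,0,0,1],
  [6.2,-3.45,0,0,1],
  [7.1,-3.95,0,0,1],
  [8,-4.45,0,0,1],
])

```text
time: 5.47
tool_pos: [0.5587, 0.1577, 0.2078]
ee_rot: [-3.139, 0.001, 1.233]
wrist_force: [0.4, 0.0, -1.3]
width: 0.0275
finger_force: 30.0
```

>>> servo_tool([
  [0.9,-0.5,0,0,1],
  [1.7,-0.9,0,0,1],
  [2.4,-1.3,0,0,1],
  [2.9,-1.6,0,0,1],
  [3.3,-1.8,0,0,1],
  [3.5,-1.93,0,0,1],
  [3.6,-1.97,0,0,1],
  [3.6,-1.97,0,0,1],
  [3.6,-1.97,0,0,1],
  [3.6,-1.97,0,0,1],
])

```text
time: 6.3
tool_pos: [0.5439, 0.2563, 0.2095]
ee_rot: [3.141, 0.0, 1.231]
wrist_force: [0.0, -0.1, -1.1]
width: 0.0278
finger_force: 30.0
```

Run:
```python
from h import *
from bench import robot
s=robot.snapshot("scene");print(robot.get_obs()["tool_pos"])
print("label proj",proj(s,[.5436,.2574,.0785]),"nose",proj(s,[.5436,.2574,.1285]))
cv2.imwrite("pics/c2.png",cv2.resize(s["image"][80:230,120:320],None,fx=4,fy=4,interpolation=cv2.INTER_CUBIC))
```

```text
[0.54384163 0.25636479 0.20958437]
label proj [194.4432565 157.697973 ] nose [192.39971803 144.92788802]
```

View pics/c2.png

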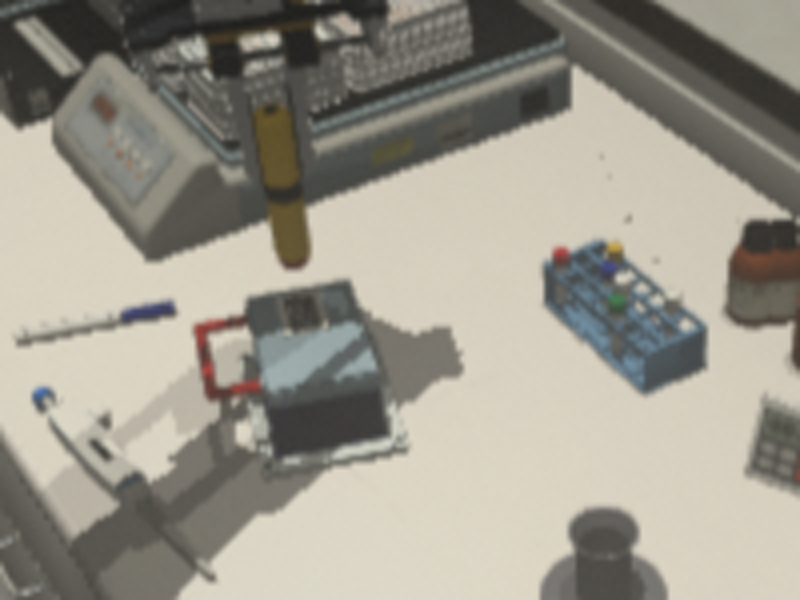

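The nose is at crop (293,262), i.e. pixel (193,145). I predicted (192.4,144.9), so it is above the label, and the rod is upright.

>>> servo_tool([
  [0,0,0,0,1],
  [0,0,0,0,1],
  [0,0,0,0,1],
  [0,0,0,0,1],
  [0,0,0,0,1],
  [0,0,0,0,1],
  [0,0,0,0,1],
  [0,0,0,0,1],
  [0,0,0,0,1],
  [0,0,0,0,1],
])

```text
time: 7.18
tool_pos: [0.5435, 0.2573, 0.2095]
ee_rot: [3.142, -0.0, 1.233]
wrist_force: [0.0, 0.6, -1.6]
width: 0.0274
finger_force: 30.0
```

>>> servo_tool([
  [0,0,0,0,1],
  [0,0,0,0,1],
  [0,0,0,0,1],
  [0,0,0,0,1],
  [0,0,0,0,1],
  [0,0,0,0,1],
  [0,0,0,0,1],
  [0,0,0,0,1],
  [0,0,0,0,1],
  [0,0,0,0,1],
])

```text
time: 8.02
tool_pos: [0.5435, 0.2573, 0.2095]
ee_rot: [-3.142, -0.0, 1.233]
wrist_force: [-0.3, 0.9, -1.0]
width: 0.0271
finger_force: 30.0
```

>>> servo_tool([
  [0,0,0,0,1],
  [0,0,0,0,1],
  [0,0,0,0,1],
  [0,0,0,0,1],
  [0,0,0,0,1],
  [0,0,0,0,1],
  [0,0,0,0,1],
])

```text
time: 8.6
tool_pos: [0.5435, 0.2572, 0.2095]
ee_rot: [3.142, -0.0, 1.233]
wrist_force: [0.8, 1.1, -1.4]
width: 0.0276
finger_force: 30.0
```

>>> servo_tool([
  [-0.3,0.17,0,0,1],
  [-0.9,0.5,0,0,1],
  [-1.7,0.95,0,0,1],
  [-2.6,1.45,0,0,1],
  [-3.5,1.95,0,0,1],
  [-4.4,2.45,0,0,1],
  [-5.3,2.95,0,0,1],
  [-6.2,3.45,0,0,1],
  [-7.1,3.95,0,0,1],
  [-8,4.45,0,0,1],
])

```text
time: 9.43
tool_pos: [0.5821, 0.0297, 0.2096]
ee_rot: [3.141, 0.0, 1.232]
wrist_force: [1.1, -0.2, -1.1]
width: 0.0278
finger_force: 30.0
```

>>> servo_tool([
  [-0.9,0.5,0,0,1],
  [-1.7,0.9,0,0,1],
  [-2.4,1.3,0,0,1],
  [-2.9,1.6,0,0,1],
  [-3.3,1.8,0,0,1],
  [-3.5,1.93,0,0,1],
  [-3.6,1.97,0,0,1],
  [-3.6,1.97,0,0,1],
  [-3.6,1.97,0,0,1],
  [-3.6,1.97,0,0,1],
])

```text
time: 10.27
tool_pos: [0.5987, -0.0686, 0.2096]
ee_rot: [-3.142, -0.0, 1.234]
wrist_force: [0.0, 0.6, -1.1]
width: 0.0273
finger_force: 30.0
```

>>> servo_tool([
  [0,0,0.3,0,1],
  [0,0,0.8,0,1],
  [0,0,1.3,0,1],
  [0,0,1.7,0,1],
  [0,0,2.1,0,1],
  [0,0,2.4,0,1],
  [0,0,2.7,0,1],
  [0,0,3.0,0,1],
  [0,0,3.3,0,1],
  [0,0,3.6,0,1],
])

```text
time: 11.1
tool_pos: [0.5989, -0.0696, 0.119]
ee_rot: [3.141, -0.0, 1.233]
wrist_force: [0.2, 0.2, -1.9]
width: 0.0276
finger_force: 30.0
```

>>> servo_tool([
  [0,0,0.3,0,1],
  [0,0,0.6,0,1],
  [0,0,0.8,0,1],
  [0,0,0.95,0,1],
  [0,0,1.03,0,1],
  [0,0,1.03,0,1],
  [0,0,1.03,0,1],
])

```text
time: 11.68
tool_pos: [0.599, -0.0696, 0.0941]
ee_rot: [3.141, -0.0, 1.233]
wrist_force: [-0.1, 0.4, -1.7]
width: 0.0273
finger_force: 30.0
```

>>> servo_tool([
  [0,0,0,0,0.65],
  [0,0,0,0,0.6],
  [0,0,0,0,0.5],
  [0,0,0,0,0.3],
  [0,0,0,0,0.1],
  [0,0,0,0,0],
  [0,0,0,0,0],
  [0,0,0,0,0],
  [0,0,0,0,0],
  [0,0,0,0,0],
])

```text
time: 12.52
tool_pos: [0.5987, -0.0696, 0.0937]
ee_rot: [-3.142, -0.0, 1.233]
wrist_force: [-0.5, 0.5, -0.5]
width: 0.0877
finger_force: 0.0
```

>>> servo_tool([
  [0,0,-0.3,0,0],
  [0,0,-1,0,0],
  [0,0,-1.9,0,0],
  [0,0,-2.8,0,0],
  [0,0,-3.7,0,0],
  [0,0,-4.3,0,0],
  [0,0,-4.6,0,0],
  [0,0,-4.6,0,0],
])

```text
time: 13.18
tool_pos: [0.5999, -0.0698, 0.2118]
ee_rot: [3.136, -0.001, 1.233]
wrist_force: [-0.1, -0.3, -0.6]
width: 0.0941
finger_force: 0.0
```

>>> servo_tool([
  [0.3,-0.28,0,0,0],
  [0.9,-0.82,0,0,0.2],
  [1.7,-1.56,0,0,0.4],
  [2.5,-2.29,0,0,0.6],
  [3.3,-3.02,0,0,0.6],
  [4.1,-3.75,0,0,0.6],
  [4.9,-4.5,0,0,0.6],
  [5.7,-5.2,0,0,0.6],
  [6.5,-5.95,0,0,0.6],
  [7.3,-6.68,0,0,0.6],
])

```text
time: 14.02
tool_pos: [0.4995, 0.1595, 0.2066]
ee_rot: [-3.138, 0.002, 1.233]
wrist_force: [-0.6, 0.9, 0.1]
width: 0.0388
finger_force: 0.0
```

>>> servo_tool([
  [0.8,-0.73,0,0,0.6],
  [1.5,-1.4,0,0,0.6],
  [2.2,-2.0,0,0,0.6],
  [2.7,-2.5,0,0,0.6],
  [3.1,-2.85,0,0,0.6],
  [3.26,-2.99,0,0,0.6],
  [3.26,-2.99,0,0,0.6],
  [3.26,-2.99,0,0,0.6],
])

```text
time: 14.68
tool_pos: [0.4577, 0.2594, 0.2077]
ee_rot: [-3.14, 0.002, 1.233]
wrist_force: [-0.2, 0.3, -0.5]
width: 0.0379
finger_force: 0.0
```

Run:
```python
from h import *
from bench import robot
s=robot.snapshot("scene");t=robot.snapshot("top");o=robot.get_obs();print(o["tool_pos"],o["width"],o["ee_rot"])
for b in blobs(t,(18,120,80),(34,255,255),(260,170,320,220)): print(b[0],onz(t,b[1],.147))
for b in blobs(s,(18,120,80),(34,255,255),(250,180,300,230)): print(b[0],b[1])
cv2.imwrite("pics/c3.png",cv2.resize(s["image"][105:255,110:310],None,fx=4,fy=4,interpolation=cv2.INTER_CUBIC))
```

```text
[0.45828324 0.25890628 0.2081759 ] 0.03762370304965247 [-3.14108777e+00  9.46767630e-04  1.23167164e+00]
[282 187  11  11  82] [ 0.5980436  -0.06972762  0.147     ]
[266 191   9   7  51] [270.09803922 194.07843137]
```

View pics/c3.png

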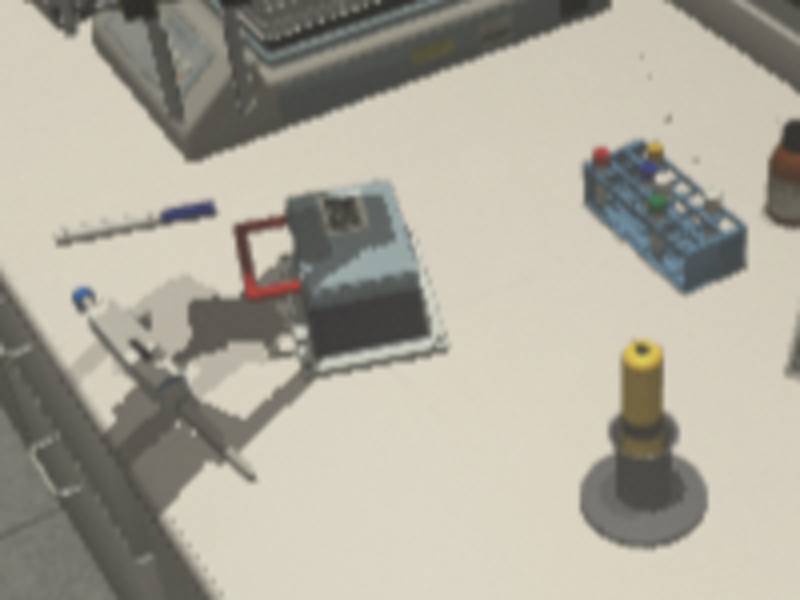

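The scanner is seated upright, its top at (270,194) as at the start. The fingers are above the handle, and the rack has not moved.

>>> servo_tool([
  [0,0,0.5,0,0.6],
  [0,0,1.3,0,0.6],
  [0,0,2.2,0,0.6],
  [0,0,3.1,0,0.6],
  [0,0,4,0,0.6],
  [0,0,4.7,0,0.6],
  [0,0,5.3,0,0.6],
  [0,0,5.8,0,0.6],
  [0,0,6.1,0,0.6],
  [0,0,6.2,0,0.6],
])

```text
time: 15.62
tool_pos: [0.4571, 0.2585, 0.0514]
ee_rot: [-3.139, 0.003, 1.232]
wrist_force: [-0.0, 0.2, 0.5]
width: 0.0375
finger_force: 0.0
```

>>> servo_tool([
  [0,0,0,0,0.7],
  [0,0,0,0,0.75],
  [0,0,0,0,0.8],
  [0,0,0,0,0.84],
  [0,0,0,0,0.86],
  [0,0,0,0,0.88],
  [0,0,0,0,0.9],
  [0,0,0,0,1],
  [0,0,0,0,1],
  [0,0,0,0,1],
])

```text
time: 16.45
tool_pos: [0.4591, 0.2597, 0.0543]
ee_rot: [3.14, -0.001, 1.233]
wrist_force: [1.7, -1.3, 1.0]
width: 0.0089
finger_force: 30.0
```

>>> servo_tool([
  [0,0,0,0,1],
  [0,0,0,0,1],
])

```text
time: 16.62
tool_pos: [0.459, 0.2597, 0.0542]
ee_rot: [3.14, -0.001, 1.233]
wrist_force: [3.0, -2.0, 1.0]
width: 0.0092
finger_force: 30.0
```

>>> servo_tool([
  [0,0.03,-0.27,0,1],
  [0,0.07,-0.53,0,1],
  [0,0.12,-0.79,0,1],
  [0,0.19,-1.05,0,1],
  [0,0.27,-1.3,0,1],
  [0,0.36,-1.55,0,1],
  [0,0.47,-1.8,0,1],
  [0,0.59,-2.03,0,1],
  [0,0.72,-2.27,0,1],
  [0,0.86,-2.49,0,1],
])

```text
time: 17.45
tool_pos: [0.4781, 0.2526, 0.116]
ee_rot: [-3.14, 0.0, 1.233]
wrist_force: [2.3, 0.9, -3.9]
width: 0.0092
finger_force: 30.0
```

>>> servo_tool([
  [0,0.16,-0.22,0,1],
  [0,0.32,-0.43,0,1],
  [0,0.5,-0.63,0,1],
  [0,0.69,-0.82,0,1],
  [0,0.88,-1.0,0,1],
  [0,1.09,-1.17,0,1],
  [0,1.3,-1.32,0,1],
  [0,1.53,-1.47,0,1],
  [0,1.76,-1.61,0,1],
  [0,1.99,-1.73,0,1],
])

```text
time: 18.28
tool_pos: [0.525, 0.2361, 0.1617]
ee_rot: [-3.141, -0.0, 1.233]
wrist_force: [-3.7, -0.4, 3.9]
width: 0.0089
finger_force: 30.0
```

>>> servo_tool([
  [0,0,0,0,1],
  [0,0,0,0,1],
  [0,0,0,0,1],
  [0,0,0,0,1],
  [0,0,0,0,1],
  [0,0,0,0,1],
  [0,0,0,0,1],
  [0,0,0,0,1],
])

```text
time: 18.95
tool_pos: [0.5257, 0.2359, 0.1619]
ee_rot: [3.14, -0.001, 1.233]
wrist_force: [-3.8, 0.5, 6.2]
width: 0.009
finger_force: 30.0
```

Run:
```python
from h import *
from bench import robot
s=robot.snapshot("scene");t=robot.snapshot("top");o=robot.get_obs();print(o["tool_pos"],o["width"],o["wrist_force"],o["finger_force"])
x=np.array([.943,-.332]);h=np.array([.578,.2174])
d=(np.array(o["tool_pos"][:2])-h)@x; print("angle if bar 14.5mm above tip:",np.degrees(np.arctan2(o["tool_pos"][2]+.0145-.059,-d))-4.05)
y=np.array([.332,.943])
for a in(53,60,67):
    r=np.radians(a+4.05);b=h-x*.1273*np.cos(r);z=.059+.1273*np.sin(r);print(a,[proj(s,[*(b+k*y),z]).round(1).tolist() for k in(-.042,.042)])
cv2.imwrite("pics/c4.png",cv2.resize(s["image"][80:230,120:320],None,fx=4,fy=4,interpolation=cv2.INTER_CUBIC))
```

```text
[0.5256903  0.23587579 0.16187696] 0.009206730072611953 [-3.88451802 -0.54917853  6.43620725] 29.99980866909027
angle if bar 14.5mm above tip: 60.65870795438293
53 [[186.2, 149.3], [182.4, 133.4]]
60 [[190.5, 146.4], [186.4, 130.6]]
67 [[195.2, 143.8], [190.9, 128.1]]
```

View pics/c4.png

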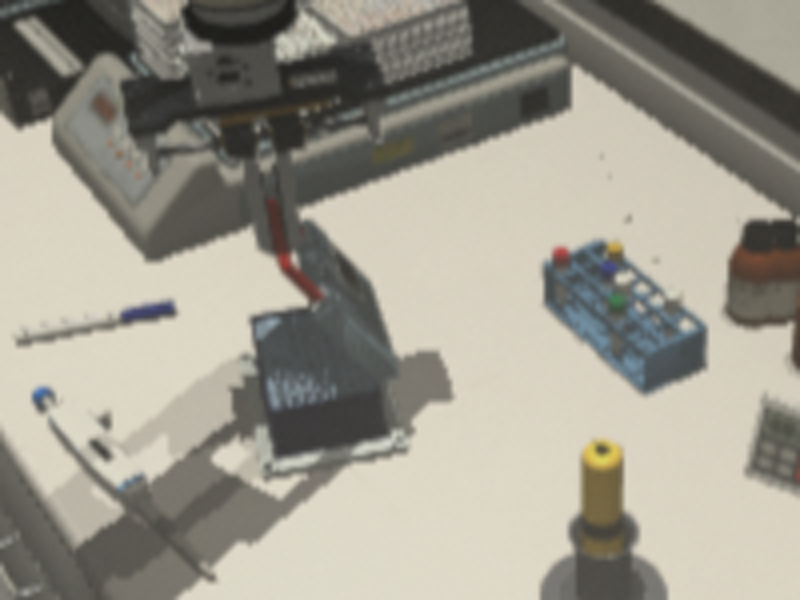

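The lid is open with the bar's near end at crop (285,262), i.e. pixel (191,145). That is about 61 degrees. The scanner is still in its stand.

>>> servo_tool([
  [0,0,0,0,1],
  [0,0,0,0,1],
  [0,0,0,0,1],
  [0,0,0,0,1],
  [0,0,0,0,1],
])

```text
time: 19.47
tool_pos: [0.5257, 0.2359, 0.1619]
ee_rot: [3.14, -0.001, 1.233]
wrist_force: [-4.4, 0.0, 6.1]
width: 0.009
finger_force: 30.0
```

```bash
python3 -c "
from bench import robot
print(robot.close_job())"
```

```text
the job is handed in; nothing more can be done
None
```

I scanned the label, stood the scanner back in its stand, and handed the job in at about 19.5 s with the fingers holding the lid at about 61° by its handle; the hand-in call returned no verdict.

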